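# Clamp the square bottle and unscrew its tight cap

## Robot

A 6-joint arm with a two-finger parallel gripper is mounted at the origin on a cart in front of the work surface, level with it; the furniture and walls round the work are solid. World frame = base frame: x ahead of the robot, y to its left, z up, the work surface at z = 0. Lengths are in mm, angles in degrees, forces in N, time in s.
With the tool pointing down it reaches from about 325 to 750 mm from the base axis. Payload 7.6 kg.
Tool frame: the origin (TCP) lies on the centre line of the jaws, within the pads' length; the fingertips stand 11 mm ahead of it and the grasp point (between the pads) lies 8 mm behind it; z points along the fingers, x is the direction in which the jaws open and shut, and the axes are right-handed (so a half turn about z gives the same grasp; the last joint's range is limited). The gripper opens to 85 mm and grips with 20 to 120 N. Pads are 22 mm wide; open, the fingers measure 114 mm over their backs; the gripper's body (76 mm by 85 mm) begins 54 mm behind the grasp point. The pads swing forward as they close: fully open they stand 13 mm farther back than shut.
Start: joints at [-80.862, 2.991, 80.254, -0, 96.75, -4.028], TCP at [119.609, -511.213, 242.323] pointing down, gripper open.
Joint ranges: [-166.34, 166.34], [-52.06, 124.39], [6.96, 135.62], [-60.46, 240.46], [14.63, 156.25], [-167.68, 167.68]. Speed limits (degrees/s): [147.25, 147.25, 172.46, 180, 180, 180].

## Interface

Orientations are given as a 3x3 rotation matrix whose columns are the frame's x, y, z axes.
In Python, from cell import ctrl gives the robot as it stands.
- The arm moves only by the shell command python3 -m jog 'ROWS' [OPENING] [FORCE]. ROWS is JSON, a list of rows, each a list of 4 numbers: the shift along the tool's x, y, z in mm, then the turn about the tool's z in degrees. In form: [[dx, dy, dz, spin], ...]. A call has 1 to 5 rows; each row shifts and turns the commanded pose from where the row before left it, along the tool's axes as they then stand; what a row does not reach is not made up. A row lasts 1/8 s, in which the tool goes at most 62.5 mm and 10.7 degrees, less where a joint would pass 70% of its speed; a pose out of reach is approached as far as the arm can. A call is refused whole if a number of a shift passes 62.5 or a number of a turn 10.7, either way. A call with a gripper value outside its range is refused whole. OPENING is the finger opening in mm, from 0 to 85.4, set as the call begins (- or left out, the last holds). The fingers move at their own pace and stop on an object; FORCE is the grip in N (left out, the last holds). Time passes only in rows, so rows that do not move let the fingers close. It gives the time, the measured TCP pose, the force and the opening at its end, in the units of the state.
- ctrl.state(): the state, without advancing time (a new reading comes with each control period).
- ctrl.camera(name): name is "scene" or "top" or "wrist"; returns a dict with "color" (420x560x3 uint8, red, green, blue), "fx", "fy", "cx", "cy" (pixels), "k1" (the pictures are not rectified: a ray, as slopes to the right and down, at radius r is drawn at 1 + k1 r^2 times it, then the intrinsics apply), "world_to_cam" (4x4, takes a point from world to camera coordinates). Camera axes: x right, y down, z forward; pixel columns grow to the right and rows downward; lengths in mm; the calibration is good to about 2 mm. A picture is of the moment at which its call begins. There is no depth.
- ctrl.sign_off(): hands the job in, once; it reports no verdict.
The state is a dict: "time_s": time; "joints": joint angles; "qd": joint speeds; "tau": joint torques, N m; "position": TCP position; "orientation": TCP orientation; "contact_force": force on the tool from outside, world axes, zero at the start; "wrist_torque": the same for the moment, N m; "finger_gap": opening from 0.0 (shut) to 1.0 (fully open).
Only numpy, scipy, OpenCV 4.12 (cv2) and the standard library are available. Lean on these libraries where they do the work, as an engineer would, in place of code of your own. Each camera call takes 0.05 s, during which the arm holds its last target.

## Task

Stand the white square bottle, cap still on, midway along the open jaws of the slide-jaw fixture and slide the jaw with the red post shut until the bottle is clamped squarely against the fixed jaw. With the bottle braced there, unscrew the tight yellow cap (counter-clockwise from above) until its threads let go, lift it off and finish while still holding it level, about 2 cm clear above the bottle's mouth and in line with it. Leave the other things on the worktop alone.

Things in the scene. Friction and masses are not known exactly. Their poses are not given: they have to be found in the camera images.
- bottle_centre (a point): Centre of the square body of the loose white plastic bottle, on its vertical axis, 20 mm above its underside; z up. Body 56 x 56 mm, 39 mm tall, upright flat sides along the point's x and y.
- bottle: The bottle; origin at the centre of its underside, axes as bottle_centre. Its round neck, 34 mm across, rises to 73.5 mm; with the cap it is 80 mm tall and weighs 0.4 to 0.6 kg. 15 mm of bare neck shows between body and cap. It may be lifted by the tight cap or by its body.
- bottle_mouth (a point): Point on the bottle's axis at the top of the neck, 73.5 mm above the underside. A black sprung rubber seal disc 30 mm across sits here; it pushes the cap up with 11 N, falling to 7 N as it rises. Once the cap is off, the disc's top stands 8.5 mm above this point.
- cap_centre (a point): Centre (half-way up) of the yellow ribbed screw cap: 53 mm across, 26 mm tall, 60 g, a black radial mark on top along x; z up. A loose part that starts screwed tight on the bottle, its lower rim 54 mm and this point 67 mm above the bottle's underside.
- cap: The cap; origin at the centre of its lower rim. Three thread lugs hold it against the sprung seal. Turned counter-clockwise from above it rises 2 mm and comes free after about 1 rad relative to the bottle, then springs up 3 mm; from about 1.75 rad the lugs meet the next threads. Turning takes 0.1 to 0.2 N m; an unclamped bottle turns along. Clockwise: a stop.
- fixture_seat (a point): Point on top of the bolted-down fixture's aluminium base (12 mm above the worktop) where the clamped bottle's centre comes. Base 100 mm along x, 220 along y (-152 to +68 mm). Fixed steel jaw, 80 mm long in x, has its face 28 mm off on the +y side; the sliding jaw on the -y side (76 mm long) closes towards +y. Jaw tops are 43 mm above the worktop.
- jaw_post (a point): Centre of the red upright grip post on the sliding jaw: 26 mm along the fixture's x, 14 mm along its y, from 43 to 78 mm above the worktop (this point at 60 mm). Axes as the fixture's. The jaw's clamping face is 46 mm from here towards +y, its back face 12 mm towards -y.
- jaw (a joint): Slide of the jaw in m: 0 when the gap between the jaws is 56 mm, the bottle's width; positive = that much wider open. Range -0.004 to 0.045. It starts 0.028 to 0.042 open, moves along the fixture's y, drags with about 12 N and stays where it is left.
- collet: Bystander: steel spring collet standing, 34 mm across, 46 mm tall; origin at the centre of its underside.
- collet_nut: Bystander: black collet nut lying flat, 53 mm across, 22 mm tall; origin at the centre of its underside.
- gauge_block: Bystander: light metal block with three dark holes, 25 x 50 x 30 mm; origin at the centre of its underside.
Not all that is in view belongs to the job. Of the things shaped like the cap, the yellow one is meant.

How it is judged (in metres and radians):
On the way, in this order (a step that is already met when the one before it is completed fails the run):
1. the bottle stands in the open fixture between the jaws with its cap on (x of bottle_centre in the frame of fixture_seat between -0.022 and 0.022 m and z of bottle_centre in the frame of fixture_seat between 0.015 and 0.0245 m and angle between bottle_centre's own z axis and vertical below 0.08 rad and y of bottle_centre in the frame of fixture_seat between -0.05 and 0.01 m and z of cap_centre in the frame of bottle_centre below 0.051 m and value of joint jaw above 0.005 m), for 0.1 s.
2. the sliding jaw has clamped the bottle squarely against the fixed jaw, cap still on (x of bottle_centre in the frame of fixture_seat between -0.022 and 0.022 m and z of bottle_centre in the frame of fixture_seat between 0.015 and 0.0245 m and angle between bottle_centre's own z axis and vertical below 0.08 rad and (angle between the x axis of bottle_centre and the x axis of fixture_seat, either way round below 0.08 rad or angle between the x axis of bottle_centre and the y axis of fixture_seat, either way round below 0.08 rad) and y of bottle_centre in the frame of fixture_seat between -0.004 and 0.004 m and value of joint jaw below 0.0035 m and z of cap_centre in the frame of bottle_centre below 0.051 m), for 0.2 s.
3. the cap has come free of the threads while the bottle stays clamped (x of bottle_centre in the frame of fixture_seat between -0.022 and 0.022 m and z of bottle_centre in the frame of fixture_seat between 0.015 and 0.0245 m and angle between bottle_centre's own z axis and vertical below 0.08 rad and (angle between the x axis of bottle_centre and the x axis of fixture_seat, either way round below 0.08 rad or angle between the x axis of bottle_centre and the y axis of fixture_seat, either way round below 0.08 rad) and y of bottle_centre in the frame of fixture_seat between -0.004 and 0.004 m and value of joint jaw below 0.0035 m and z of cap_centre in the frame of bottle_centre above 0.06 m), for 0.1 s.
At the end, for the whole second after the job is handed in: Bottle on the base, upright and square to the jaws (0.08 rad), 22 mm along and 4 mm across them from the seat, jaw within 3.5 mm of closed on it. Cap held still in the fingers, touching the bottle nowhere, level (0.2 rad), within 15 mm of its axis, rim 3 to 50 mm above the raised seal (x of bottle_centre in the frame of fixture_seat between -0.022 and 0.022 m and z of bottle_centre in the frame of fixture_seat between 0.015 and 0.0245 m and angle between bottle_centre's own z axis and vertical below 0.08 rad and (angle between the x axis of bottle_centre and the x axis of fixture_seat, either way round below 0.08 rad or angle between the x axis of bottle_centre and the y axis of fixture_seat, either way round below 0.08 rad) and y of bottle_centre in the frame of fixture_seat between -0.004 and 0.004 m and value of joint jaw below 0.0035 m and z of cap_centre in the frame of bottle_centre between 0.078 and 0.125 m and horizontal distance between cap_centre and bottle_centre below 0.015 m and angle between cap_centre's own z axis and vertical below 0.2 rad and contact force between cap and the fingers above 1 N and contact force between cap and bottle below 0.1 N and linear speed of cap below 0.03 m/s); the arm keeps its last pose, push and grip.
It fails at once if collet is disturbed (moved more than 3 cm) (distance of collet from where it was at the start of the episode above 0.03 m).
It fails at once if collet nut is disturbed (moved more than 3 cm) (distance of collet_nut from where it was at the start of the episode above 0.03 m).
It fails at once if gauge block is disturbed (moved more than 3 cm) (distance of gauge_block from where it was at the start of the episode above 0.03 m).
It fails at once if the bottle is tipped over (angle between bottle_centre's own z axis and vertical above 0.5 rad).
It also fails if it takes over 61 s, if anything falls off the work surface, if the arm or the gripper's body presses on something with over 40 N, if the wrist force passes 120 N, or if a joint passes its speed limit or range.

## Working session

There is one attempt and no reset: what is moved stays moved. The work goes in short steps, Python scripts to look and compute and a shell command to move; the robot and the scene stay as the last step left them, time stands still between calls to the robot, and variables do not carry over. Pictures are saved under pics/ and viewed, and the job is handed in when it is done.

```bash
ls; mkdir -p pics; cat > h.py <<'E'
import numpy as np, cv2
from cell import ctrl
def cam(n,save=None):
    c=ctrl.camera(n)
    if save: cv2.imwrite('pics/'+save,c["color"][:,:,::-1])
    return c
def ray(c,u,v):
    x=(u-c["cx"])/c["fx"];y=(v-c["cy"])/c["fy"];k=c["k1"]
    a,b=x,y
    for _ in range(30):
        r=a*a+b*b;a=x/(1+k*r);b=y/(1+k*r)
    T=np.array(c["world_to_cam"]);R=T[:3,:3];o=-R.T@T[:3,3]
    return o,R.T@np.array([a,b,1.])
def onplane(c,u,v,z):
    o,d=ray(c,u,v);return o+d*(z-o[2])/d[2]
def proj(c,p):
    T=np.array(c["world_to_cam"]);q=T[:3,:3]@np.array(p,float)+T[:3,3]
    a,b=q[:2]/q[2];s=1+c["k1"]*(a*a+b*b)
    return c["fx"]*a*s+c["cx"],c["fy"]*b*s+c["cy"]
E
python3 - <<'E'
from h import *
for n in("scene","top","wrist"):
    c=cam(n,n+"0.png")
    T=np.array(c["world_to_cam"]);print(n,c["fx"],c["k1"],-T[:3,:3].T@T[:3,3],T[2,:3])
s=ctrl.state();print(s)
E
```

```text
pics
scene 462.3720418652728 0.05333119366456828 [  21.01763164  476.45451474 1001.97346127] [ 0.4308141  -0.47497583 -0.7673312 ]
top 453.8888352476238 -0.08459867827942281 [ 332.19021906  -81.51427044 1095.9368517 ] [ 0.1686129   0.02103406 -0.98545789]
wrist 316.40896839232295 -0.03871758761939462 [ 184.67039249 -495.16758632  373.16926833] [-0.25410752 -0.05833228 -0.96541531]
{'time_s': 0.15, 'joints': array([-8.08612528e+01,  3.01933876e+00,  8.02974218e+01, -8.60735049e-04,
        9.67500482e+01, -4.02760952e+00]), 'qd': array([-0.05743316, -0.03499103, -0.10543039, -0.00857711, -0.02769467,
        0.01564148]), 'tau': array([ 3.33066082e-04, -3.81951642e+01, -3.60425591e+01, -8.99246425e-05,
        4.64261000e-03, -1.38074682e-05]), 'position': array([ 119.57246604, -510.99199896,  241.68184389]), 'orientation': array([[ 2.27777331e-01, -9.73713227e-01, -1.99925323e-04],
       [-9.73712551e-01, -2.27777409e-01,  1.14886300e-03],
       [-1.16420157e-03, -6.70151502e-05, -9.99999320e-01]]), 'contact_force': array([ 0.033198  ,  0.08915384, -0.10679898]), 'wrist_torque': array([-0.04040371, -0.0626623 , -0.01743675]), 'finger_gap': 1.0029088168709313}
```

View pics/scene0.png

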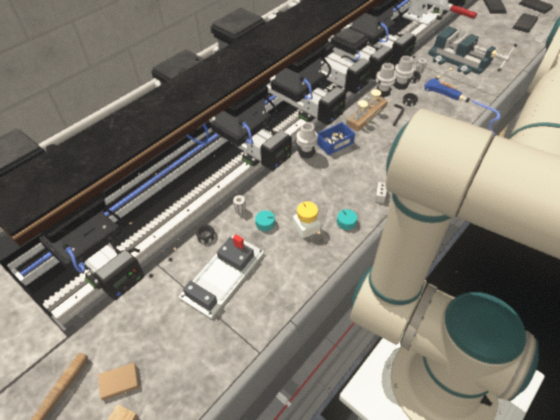

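View pics/top0.png

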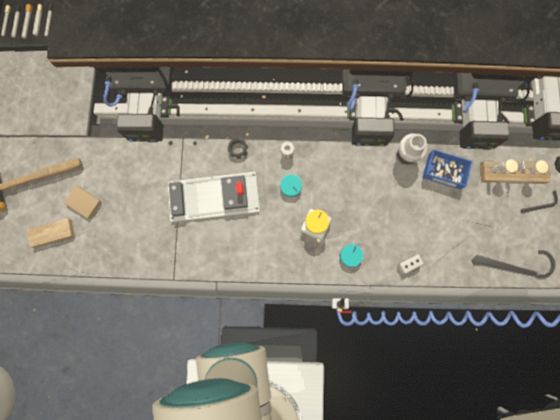

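View pics/wrist0.png

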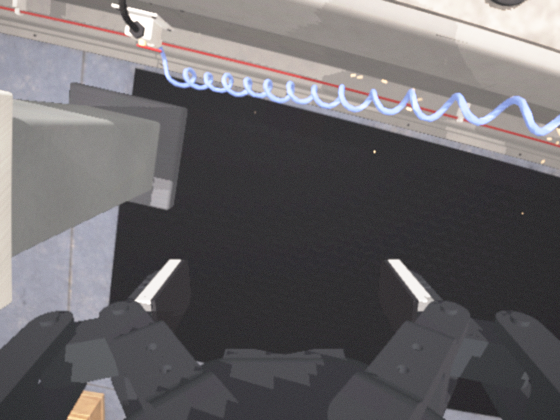

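The top view shows the yellow cap on the white bottle at (316,221), two teal lookalike caps at (291,185) and (351,255), and pale yellow knobs at (512,167). The fixture is at (213,197) with its red post at (239,187), the collet at (288,148), the nut at (237,149) and the gauge block at (411,265). I choose the yellow ribbed cap on the bottle and check it in a crop.

```bash
python3 - <<'E'
from h import *
c=cam("top");im=c["color"][:,:,::-1]
cv2.imwrite('pics/crop1.png',cv2.resize(im[130:280,155:365],None,fx=3.8,fy=3.8,interpolation=cv2.INTER_CUBIC))
def cen(c,lo,hi,roi):
    x0,x1,y0,y1=roi
    h=cv2.cvtColor(c["color"],cv2.COLOR_RGB2HSV)[y0:y1,x0:x1]
    m=cv2.inRange(h,lo,hi);n,l,s,ce=cv2.connectedComponentsWithStats(m)
    i=1+np.argmax(s[1:,4]);return ce[i]+[x0,y0],s[i]
p,s=cen(c,(20,120,90),(35,255,255),(290,345,195,250));print(p,s,onplane(c,*p,75))
p,s=cen(c,(0,150,80),(8,255,255),(220,260,170,210));print(p,s,onplane(c,*p,70))
w=cam("scene")
cv2.imwrite('pics/crop2.png',cv2.resize(w["color"][190:320,170:370,::-1],None,fx=4,fy=4,interpolation=cv2.INTER_CUBIC))
p,s=cen(w,(20,120,90),(35,255,255),(280,340,190,250));print(p,s,onplane(w,*p,72))
p,s=cen(w,(0,150,80),(8,255,255),(220,260,225,260));print(p,s,onplane(w,*p,66))
for u,v in [(291,185),(351,255)]: print(onplane(c,u,v,20))
E
```

```text
[316.85450346 221.36258661] [ 16  15  23  24 433] [ 474.97791887 -135.70607106   75.        ]
[239.31944444 188.05555556] [16 12  7 13 72] [548.98201256  44.4982868   70.        ]
[307.0974212  211.73638968] [ 17  12  21  21 349] [ 474.33084966 -132.9423634    72.        ]
[237.82291667 241.19791667] [13 10 10 13 96] [548.87568986  48.06515766  66.        ]
[570.08228289 -74.63683204  20.        ]
[ 404.42249109 -220.59615631   20.        ]
```

View pics/crop1.png

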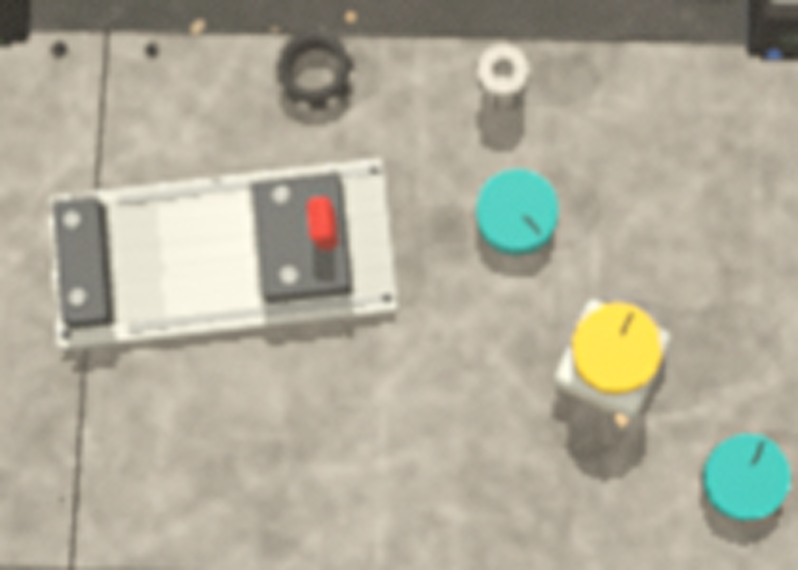

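View pics/crop2.png

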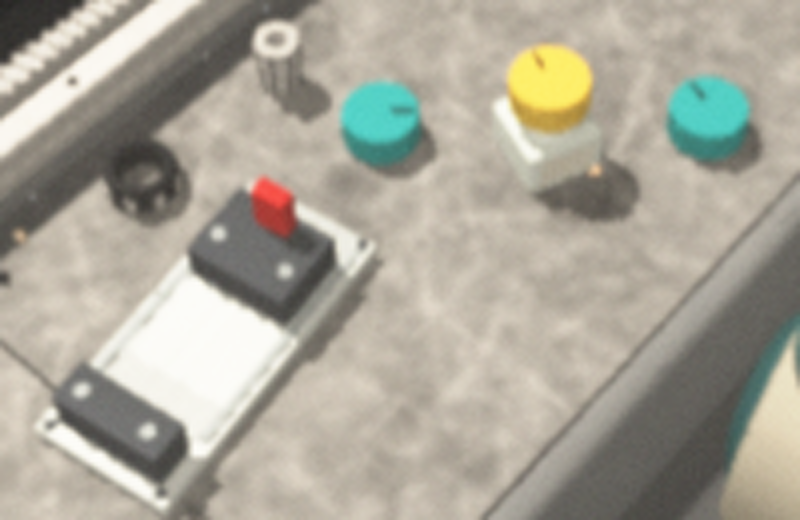

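The crops confirm it: the yellow cap, with its mark, sits on the white square body, and the teal ones lie loose on the worktop. The fixed jaw is at the left (+y). Next I measure the fixture and the bottle yaw.

```bash
cat > m.py <<'E'
from h import *
c=cam("top");w=cam("scene")
A=lambda L:[np.array(p) for p in L]
def t(u,v,z): return onplane(c,155+(u+.5)/3.8-.5,130+(v+.5)/3.8-.5,z)
def s(u,v,z): return onplane(w,170+(u+.5)/4-.5,190+(v+.5)/4-.5,z)
print("fixture corners top");Q=[t(50,197,12),t(382,160,12),t(397,312,12),t(62,349,12)]
for q in Q:print(q.round(1))
print("scene");
for q in [s(38,428,12),s(376,244,12),s(172,508,12)]:print(q.round(1))
print("bottle corners z39 top");
B=[t(597,300,39),t(668,332,39),t(557,377,39)]
for q in B:print(q.round(1))
d=B[1]-B[0];print(np.degrees(np.arctan2(d[1],d[0])));d=B[2]-B[0];print(np.degrees(np.arctan2(d[1],d[0])))
print("scene bottle")
for q in [s(494,107,39),s(603,130,39),s(543,163,39),s(537,190,0)]:print(q.round(1))
print("post top",t(319,203,78),s(270,185,78))
E
python3 m.py
python3 - <<'E'
from h import *
print(ctrl.state()["position"])
E
```

```text
fixture corners top
[573.8 230.   12. ]
[603.2  14.4  12. ]
[503.8   1.   12. ]
[474.4 215.1  12. ]
scene
[572.4 231.1  12. ]
[507.6   1.4  12. ]
[473.4 214.9  12. ]
bottle corners z39 top
[ 510.2 -125.1   39. ]
[ 491.2 -169.4   39. ]
[ 461.4 -101.3   39. ]
-113.22287981495334
153.96067297387944
scene bottle
[ 508.7 -118.1   39. ]
[ 441.7 -149.7   39. ]
[ 454.6 -103.    39. ]
[ 461.1 -106.4    0. ]
post top [559.01805087  45.75408276  78.        ] [554.73605139  43.12950416  78.        ]
[ 119.59915698 -511.1541385   242.14812767]
```

```bash
cat > plan.py <<'E'
# how far to go, in tool axes: python3 plan.py x y z yaw n
import sys;from h import *
x,y,z,yaw,n=map(float,sys.argv[1:]);n=int(n)
s=ctrl.state();p=s["position"];R=s["orientation"]
y0=np.degrees(np.arctan2(R[1,0],R[0,0]))
dy=(yaw-y0)/n;d=(np.array([x,y,z])-p)/n
print("t",s["time_s"],"pos",p.round(1),"yaw",y0.round(2),"tilt",R[:,2].round(3),"F",s["contact_force"].round(1))
for i in range(n):
    a=np.radians(y0+dy*i);X=np.array([np.cos(a),np.sin(a),0]);Y=np.array([np.sin(a),-np.cos(a),0])
    print([round(float(v),1) for v in(d@X,d@Y,-d[2],-dy)])
E
python3 plan.py 474 -134 215 -25 15
```

```text
t 0.35 pos [ 119.6 -511.2  242.1] yaw -76.83 tilt [-0.  0. -1.] F [-0.4  0.3 -0.3]
[-19.1, -28.7, 1.8, -3.5]
[-17.3, -29.8, 1.8, -3.5]
[-15.5, -30.8, 1.8, -3.5]
[-13.6, -31.7, 1.8, -3.5]
[-11.7, -32.5, 1.8, -3.5]
[-9.7, -33.1, 1.8, -3.5]
[-7.7, -33.6, 1.8, -3.5]
[-5.7, -34.0, 1.8, -3.5]
[-3.6, -34.3, 1.8, -3.5]
[-1.5, -34.5, 1.8, -3.5]
[0.6, -34.5, 1.8, -3.5]
[2.6, -34.4, 1.8, -3.5]
[4.7, -34.2, 1.8, -3.5]
[6.8, -33.8, 1.8, -3.5]
[8.8, -33.4, 1.8, -3.5]
```

```bash
python3 -m jog '[[-19,-28.7,2,-3.5],[-17.3,-29.8,2,-3.5],[-15.5,-30.8,2,-3.5],[-13.6,-31.7,2,-3.5],[-11.7,-32.5,2,-3.5]]' 75; python3 -m jog '[[-9.7,-33.1,2,-3.5],[-7.7,-33.6,2,-3.5],[-5.7,-34,2,-3.5],[-3.6,-34.3,2,-3.5],[-1.5,-34.5,2,-3.5]]'; python3 -m jog '[[0.6,-34.5,2,-3.5],[2.6,-34.4,2,-3.5],[4.7,-34.2,2,-3.5],[6.8,-33.8,2,-3.5],[0,0,0,0]]'; python3 plan.py 474 -134 215 -25 1
python3 - <<'E'
from h import *
c=cam("wrist","wrist1.png")
E
```

```text
time_s: 0.98
position: [238.2, -384.6, 232.3]
orientation: [[0.512, -0.859, 0.0], [-0.859, -0.512, -0.0], [0.0, -0.0, -1.0]]
contact_force: [0.2, -0.0, 0.3]
finger_gap: 0.883
time_s: 1.6
position: [355.6, -258.2, 222.3]
orientation: [[0.746, -0.665, 0.0], [-0.665, -0.746, -0.0], [0.0, 0.0, -1.0]]
contact_force: [-0.5, 0.3, 0.4]
finger_gap: 0.88
time_s: 2.22
position: [449.3, -156.2, 213.9]
orientation: [[0.886, -0.464, -0.001], [-0.464, -0.886, 0.0], [-0.001, -0.0, -1.0]]
contact_force: [0.0, 0.4, -0.0]
finger_gap: 0.881
t 2.225 pos [ 449.3 -156.2  213.9] yaw -27.64 tilt [-0.001  0.    -1.   ] F [ 0.   0.4 -0. ]
[11.6, -31.2, -1.1, -2.6]
```

View pics/wrist1.png

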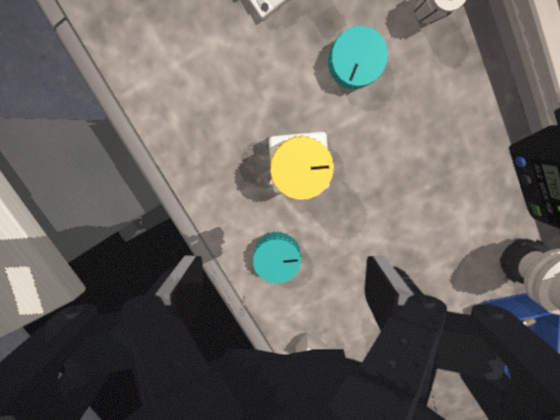

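The wrist view shows the yellow cap at (302,168) with the body's far top edge from (271,135) to (326,131). I measure both.

```bash
python3 - <<'E'
from h import *
c=cam("wrist");im=c["color"]
h=cv2.cvtColor(im,cv2.COLOR_RGB2HSV)
m=cv2.inRange(h,(18,150,150),(35,255,255));m[:100]=0;m[220:]=0
k=cv2.findContours(m,0,1)[0];k=max(k,key=cv2.contourArea);print(cv2.fitEllipse(k))
p=cv2.fitEllipse(k)[0];print(onplane(c,*p,78))
cv2.imwrite('pics/crop3.png',cv2.resize(im[115:215,240:360,::-1],None,fx=6,fy=6,interpolation=cv2.INTER_CUBIC))
E
```

```text
((301.1426086425781, 166.32359313964844), (60.78095245361328, 60.8189697265625), 38.971229553222656)
[ 477.82643878 -133.68425994   78.        ]
```

View pics/crop3.png

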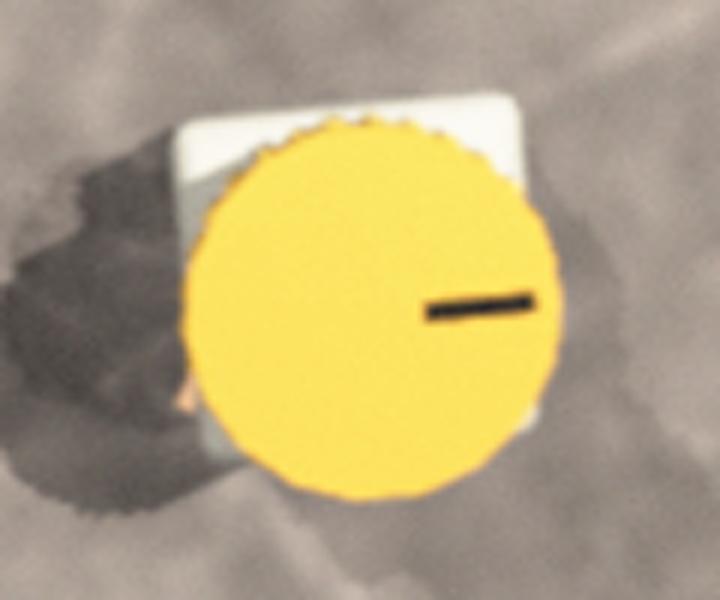

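```bash
python3 - <<'E'
from h import *
c=cam("wrist")
f=lambda u,v,z:onplane(c,240+(u+.5)/6-.5,115+(v+.5)/6-.5,z)
for a,b,z in[((190,117),(505,95),39),((428,314),(535,300),80)]:
    A=f(*a,z);B=f(*b,z);d=B-A;print(A.round(1),B.round(1),np.degrees(np.arctan2(d[1],d[0])))
print(f(364,309,79))
E
python3 plan.py 477 -134 150 -23.5 4
```

```text
[466.1 -99.3  39. ] [ 511.4 -119.4   39. ] -23.888357035320812
[ 484.6 -138.3   80. ] [ 498.7 -143.6   80. ] -20.299841525534376
[ 476.98744159 -133.68145661   79.        ]
t 2.375 pos [ 448.2 -158.1  214.3] yaw -27.87 tilt [-0. -0. -1.] F [ 0.4 -0.3 -0. ]
[3.5, -8.7, 16.1, -1.1]
[3.7, -8.6, 16.1, -1.1]
[3.9, -8.5, 16.1, -1.1]
[4.0, -8.5, 16.1, -1.1]
```

```bash
python3 -m jog '[[3.5,-8.7,16,-1.1],[3.7,-8.6,16,-1.1],[3.9,-8.5,16,-1.1],[4,-8.5,16,-1.1],[0,0,0,0]]'; python3 plan.py 477 -134 110 -23.5 1; python3 - <<'E'
from h import *
c=cam("wrist","wrist2.png")
E
```

```text
time_s: 3.0
position: [476.8, -132.8, 148.3]
orientation: [[0.918, -0.397, -0.003], [-0.397, -0.918, 0.001], [-0.004, 0.0, -1.0]]
contact_force: [-0.1, -0.5, 0.2]
finger_gap: 0.875
t 3.0 pos [ 476.8 -132.8  148.3] yaw -23.36 tilt [-0.003  0.001 -1.   ] F [-0.1 -0.5  0.2]
[0.7, 1.0, 38.3, 0.1]
```

View pics/wrist2.png

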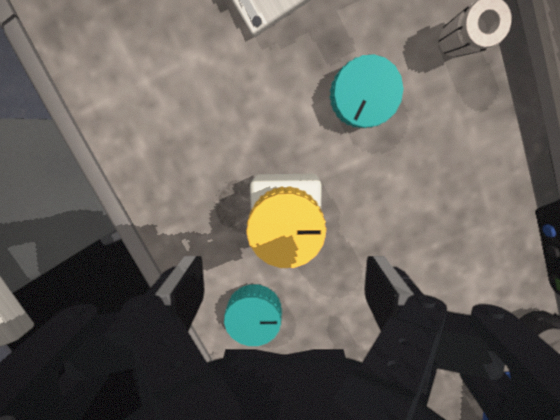

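The cap at (286,230) is centred between the fingers, and the body edge is square to the image.

```bash
python3 - <<'E'
from h import *
c=cam("wrist");im=c["color"]
h=cv2.cvtColor(im,cv2.COLOR_RGB2HSV)
m=cv2.inRange(h,(15,120,80),(35,255,255));m[:185]=0;m[275:]=0
k=max(cv2.findContours(m,0,1)[0],key=cv2.contourArea);e=cv2.minEnclosingCircle(k);print(e)
print(onplane(c,286.5,229,80))
A=onplane(c,252,177,39);B=onplane(c,320,177,39);d=B-A;print(A,B,np.degrees(np.arctan2(d[1],d[0])))
E
python3 plan.py 477 -134 57 -23.5 4
```

```text
((285.0, 226.36842346191406), 40.56621170043945)
[ 479.20693865 -133.44772542   80.        ]
[466.35690912 -96.76672579  39.        ] [ 514.45879814 -117.57381936   39.        ] -23.391519328753432
t 3.1 pos [ 477.3 -133.6  150.4] yaw -23.42 tilt [-0. -0. -1.] F [-0.8 -0.9 -0.5]
[-0.0, 0.1, 23.3, 0.0]
[-0.0, 0.1, 23.3, 0.0]
[-0.0, 0.1, 23.3, 0.0]
[-0.0, 0.1, 23.3, 0.0]
```

```bash
python3 -m jog '[[0.5,0,24,0],[0,0,24,0],[0,0,24,0],[0,0,14,0],[0,0,7,0]]' 72; python3 -m jog '[[0,0,0,0],[0,0,0,0],[0,0,0,0],[0,0,0,0]]' 45 70;python3 -m jog '[[0,0,0,0],[0,0,0,0]]'; python3 - <<'E'
from h import *
c=cam("wrist","wrist3.png");print(ctrl.state())
E
```

```text
time_s: 3.72
position: [477.8, -134.0, 57.3]
orientation: [[0.917, -0.398, 0.0], [-0.398, -0.917, -0.0], [0.0, 0.0, -1.0]]
contact_force: [0.3, 0.1, 0.1]
finger_gap: 0.847
time_s: 4.22
position: [478.0, -133.9, 58.1]
orientation: [[0.918, -0.398, 0.001], [-0.398, -0.918, -0.0], [0.001, 0.0, -1.0]]
contact_force: [-3.1, 0.4, 5.5]
finger_gap: 0.593
time_s: 4.47
position: [478.0, -133.9, 58.1]
orientation: [[0.918, -0.398, 0.001], [-0.398, -0.918, -0.0], [0.001, 0.0, -1.0]]
contact_force: [-3.1, 1.8, 5.9]
finger_gap: 0.592
{'time_s': 4.525, 'joints': array([-1.99084776e+01,  6.85558123e+00,  9.79286449e+01, -8.25089110e-03,
        7.51558811e+01,  3.52501464e+00]), 'qd': array([-0.09834105, -0.030174  , -0.04280099, -0.03042489,  0.00239568,
        0.04502179]), 'tau': array([-2.37611448e-02, -3.46624875e+01, -3.12201083e+01,  5.33921923e-02,
       -8.42981860e-01, -1.30537062e-02]), 'position': array([ 477.97212755, -133.89796396,   58.08269568]), 'orientation': array([[ 9.17536467e-01, -3.97650547e-01,  9.35455818e-04],
       [-3.97650256e-01, -9.17536940e-01, -4.86833692e-04],
       [ 1.05190495e-03,  7.47034201e-05, -9.99999444e-01]]), 'contact_force': array([-2.09139168,  0.78000738,  5.90628745]), 'wrist_torque': array([ 0.12649425,  0.51682839, -0.02634931]), 'finger_gap': 0.5967513174440757}
```

View pics/wrist3.png

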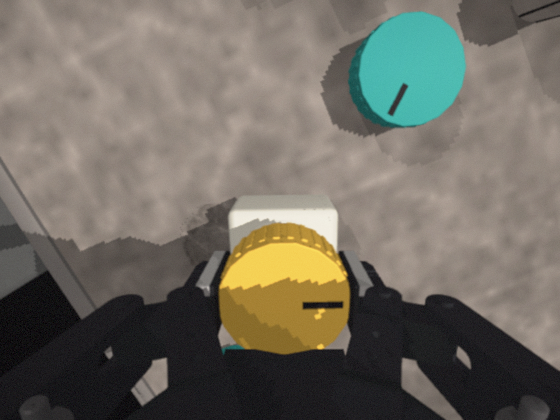

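```bash
python3 -m jog '[[0,0,-5,0],[0,0,-20,0],[0,0,-25,0],[0,0,-30,0],[0,0,-30,0]]' 45 70; python3 plan.py 536 141 168 7.7 10; python3 - <<'E'
from h import *
c=cam("wrist","wrist4.png")
E
```

```text
time_s: 5.15
position: [477.3, -133.6, 167.5]
orientation: [[0.918, -0.398, -0.001], [-0.398, -0.918, 0.0], [-0.001, 0.0, -1.0]]
contact_force: [0.5, -0.5, -4.1]
finger_gap: 0.593
t 5.15 pos [ 477.3 -133.6  167.5] yaw -23.43 tilt [-0.001  0.    -1.   ] F [ 0.5 -0.5 -4.1]
[-5.5, -27.5, -0.1, -3.1]
[-4.0, -27.8, -0.1, -3.1]
[-2.5, -28.0, -0.1, -3.1]
[-1.0, -28.1, -0.1, -3.1]
[0.5, -28.1, -0.1, -3.1]
[2.1, -28.0, -0.1, -3.1]
[3.6, -27.9, -0.1, -3.1]
[5.1, -27.6, -0.1, -3.1]
[6.6, -27.3, -0.1, -3.1]
[8.0, -26.9, -0.1, -3.1]
```

View pics/wrist4.png

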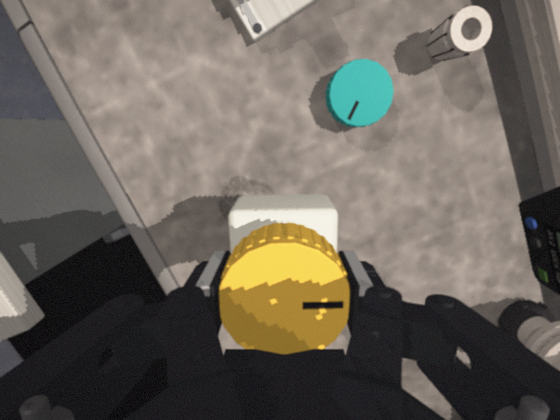

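The bottle hangs level from the cap at (285,300), with its far body edge at row 200. I carry it to the fixture and stop short of placing so I can look.

```bash
python3 -m jog '[[-3,-15,0,-3.1],[-4,-27.8,0,-3.1],[-2.5,-28,0,-3.1],[-1,-28.1,0,-3.1],[0.5,-28.1,0,-3.1]]'; python3 -m jog '[[2.1,-28,0,-3.1],[3.6,-27.9,0,-3.1],[5.1,-27.6,0,-3.1],[6.6,-27.3,0,-3.1],[5,-18,0,-3.1]]';python3 -m jog '[[0,-10,0,0],[0,0,0,0]]'; python3 plan.py 536 141 168 7.7 1; python3 - <<'E'
from h import *
c=cam("wrist","wrist5.png");c=cam("top","top5.png")
cv2.imwrite('pics/top5c.png',cv2.resize(c["color"][130:250,145:275,::-1],None,fx=5,fy=5,interpolation=cv2.INTER_CUBIC))
E
```

```text
time_s: 5.82
position: [503.6, -7.0, 164.7]
orientation: [[0.991, -0.134, -0.004], [-0.134, -0.991, 0.001], [-0.004, -0.0, -1.0]]
contact_force: [0.4, -0.5, -3.2]
finger_gap: 0.593
time_s: 6.45
position: [530.9, 121.0, 164.9]
orientation: [[0.991, 0.137, -0.004], [0.137, -0.991, -0.0], [-0.004, -0.0, -1.0]]
contact_force: [0.3, -0.7, -3.6]
finger_gap: 0.595
time_s: 6.7
position: [530.1, 129.4, 166.7]
orientation: [[0.991, 0.132, -0.001], [0.132, -0.991, -0.0], [-0.001, 0.0, -1.0]]
contact_force: [1.1, 0.3, -3.8]
finger_gap: 0.594
t 6.7 pos [530.1 129.4 166.7] yaw 7.59 tilt [-0.001 -0.    -1.   ] F [ 1.1  0.3 -3.8]
[7.4, -10.7, -1.3, -0.1]
```

View pics/wrist5.png

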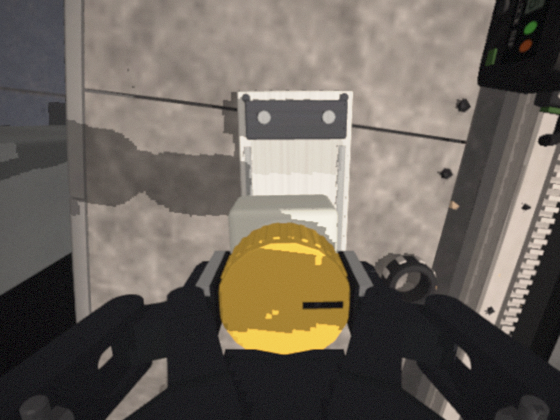

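View pics/top5c.png

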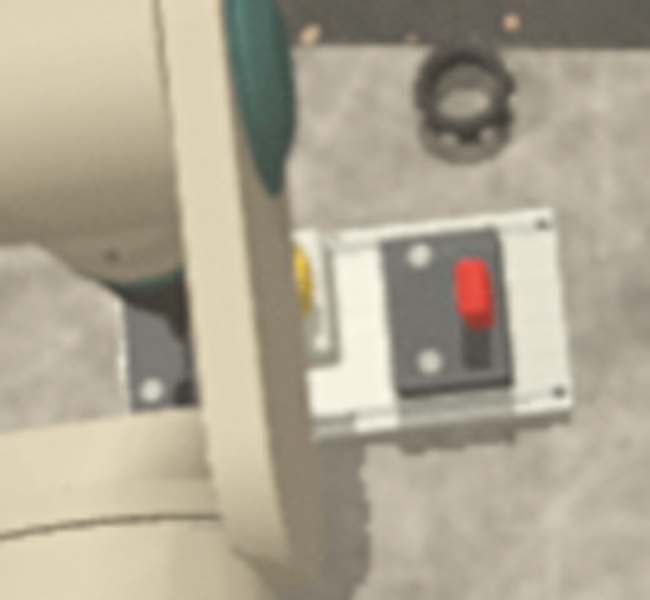

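```bash
python3 - <<'E'
from h import *
c=cam("wrist");im=c["color"]
cv2.imwrite('pics/crop6.png',cv2.resize(im[80:210,220:370,::-1],None,fx=5,fy=5,interpolation=cv2.INTER_CUBIC))
print(ctrl.state()["position"])
for n,(u,v,z) in dict(jl=(245,139,43),jr=(348,138,43),bl=(237,92,12),br=(354,92,12)).items(): print(n,onplane(c,u,v,z).round(1))
E
```

```text
[530.4245095  128.46936658 167.24615733]
jl [493.3 181.1  43. ]
jr [573.9 192.6  43. ]
bl [479.  217.8  12. ]
br [578.4 231.   12. ]
```

View pics/crop6.png

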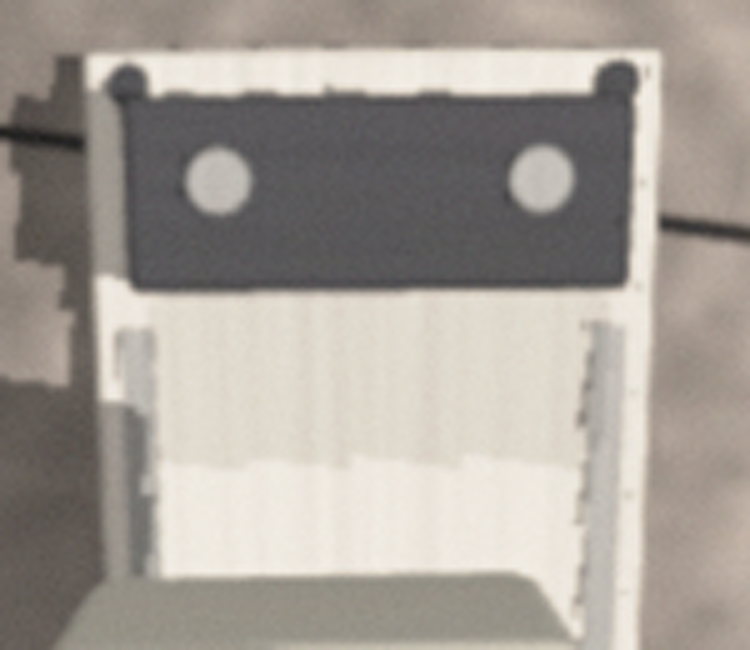

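```bash
python3 plan.py 538 142.5 90 7.8 4
```

```text
t 6.85 pos [530.4 128.5 167.2] yaw 7.51 tilt [-0. -0. -1.] F [ 0.9  0.7 -3.9]
[2.3, -3.2, 19.3, -0.1]
[2.3, -3.2, 19.3, -0.1]
[2.3, -3.2, 19.3, -0.1]
[2.3, -3.2, 19.3, -0.1]
```

```bash
python3 -m jog '[[3,-4.3,13,-0.1],[3,-4.3,21,-0.1],[3,-4.3,21,-0.1],[0,0,15,0],[0,0,7,0]]'; python3 -m jog '[[0,0,8,0],[0,0,5,0],[0,0,3,0],[0,0,2,0],[0,0,0,0]]'
```

```text
time_s: 7.48
position: [537.2, 142.8, 88.9]
orientation: [[0.991, 0.137, -0.002], [0.137, -0.991, -0.001], [-0.002, 0.0, -1.0]]
contact_force: [-1.1, -0.4, -3.9]
finger_gap: 0.594
time_s: 8.1
position: [537.7, 143.1, 72.3]
orientation: [[0.991, 0.137, 0.0], [0.137, -0.991, -0.0], [0.0, 0.0, -1.0]]
contact_force: [-0.5, -0.3, -4.4]
finger_gap: 0.591
```

```bash
python3 -m jog '[[0,0,1,0],[0,0,1,0],[0,0,0,0]]';python3 -m jog '[[0,0,1,0],[0,0,0,0]]'; python3 - <<'E'
from h import *
c=cam("wrist","wrist6.png")
c=cam("scene");cv2.imwrite('pics/scene6.png',cv2.resize(c["color"][180:330,150:350,::-1],None,fx=4,fy=4,interpolation=cv2.INTER_CUBIC))
print(ctrl.state()["contact_force"])
E
```

```text
time_s: 8.48
position: [537.7, 143.1, 70.3]
orientation: [[0.991, 0.137, 0.0], [0.137, -0.991, -0.0], [0.0, 0.0, -1.0]]
contact_force: [-0.6, 0.3, -4.0]
finger_gap: 0.599
time_s: 8.72
position: [537.8, 143.2, 70.2]
orientation: [[0.991, 0.137, 0.001], [0.137, -0.991, -0.0], [0.001, 0.0, -1.0]]
contact_force: [-3.6, -1.1, 5.1]
finger_gap: 0.594
[-4.98758241 -0.80339635  5.74018612]
```

View pics/wrist6.png

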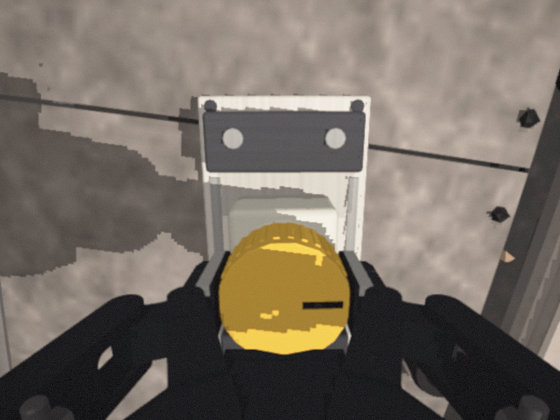

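View pics/scene6.png

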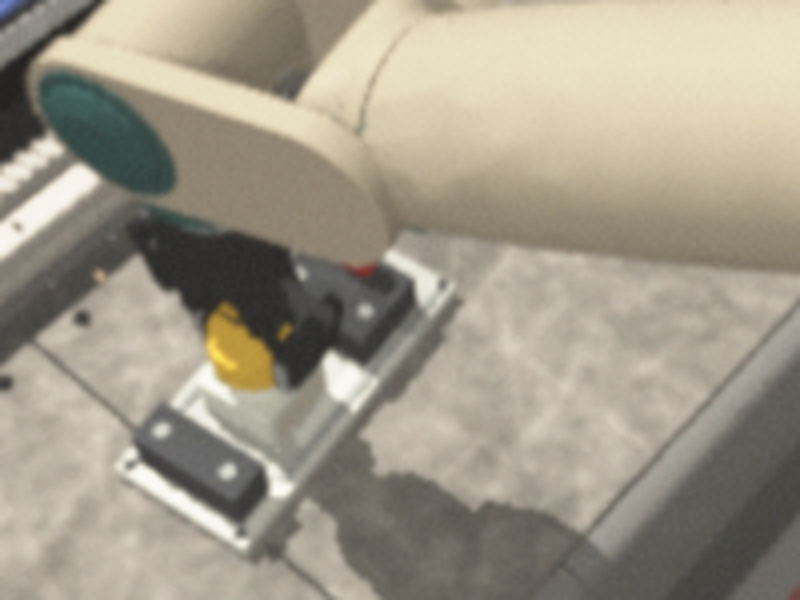

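The bottle stands on the base between the rails, with the fixed jaw centred at col 284 and the bottle at col 284. I release it and move over to the red post.

```bash
python3 -m jog '[[0,0,0,0],[0,0,0,0],[0,0,0,0],[0,0,0,0]]' 75 70; python3 -m jog '[[0,0,-10,0],[0,0,-20,0],[0,0,-30,0],[0,0,-30,0],[0,0,0,0]]'; python3 plan.py 549 45 160 7.8 4
```

```text
time_s: 9.32
position: [537.7, 143.2, 69.2]
orientation: [[0.991, 0.137, 0.0], [0.137, -0.991, -0.0], [0.0, 0.0, -1.0]]
contact_force: [0.1, -0.0, -0.6]
finger_gap: 0.878
time_s: 9.95
position: [539.1, 143.5, 162.9]
orientation: [[0.991, 0.137, 0.006], [0.137, -0.991, 0.001], [0.006, -0.0, -1.0]]
contact_force: [-0.3, 0.5, -0.2]
finger_gap: 0.876
t 9.95 pos [539.1 143.5 162.9] yaw 7.87 tilt [ 0.006  0.001 -1.   ] F [-0.3  0.5 -0.2]
[-0.9, 24.7, 0.7, 0.0]
[-0.9, 24.7, 0.7, 0.0]
[-0.9, 24.7, 0.7, 0.0]
[-0.9, 24.7, 0.7, 0.0]
```

```bash
python3 -m jog '[[-1,24.7,1,0],[-1,24.7,1,0],[-1,24.7,1,0],[-1,24.7,0,0],[0,0,0,0]]' 60; python3 - <<'E'
from h import *
c=cam("wrist","wrist7.png");print(ctrl.state()["position"])
h=cv2.cvtColor(c["color"],cv2.COLOR_RGB2HSV)
m=cv2.inRange(h,(0,150,60),(8,255,255))|cv2.inRange(h,(172,150,60),(180,255,255))
k=max(cv2.findContours(m,0,1)[0],key=cv2.contourArea);print(cv2.boundingRect(k))
p=cv2.minAreaRect(k);print(p,onplane(c,*p[0],75))
E
```

```text
time_s: 10.58
position: [546.9, 43.5, 155.3]
orientation: [[0.991, 0.135, -0.002], [0.135, -0.991, -0.0], [-0.002, -0.0, -1.0]]
contact_force: [0.6, 0.6, 0.0]
finger_gap: 0.702
[546.89295142  44.51306706 155.47155206]
(273, 202, 37, 29)
((291.0, 216.0), (28.0, 36.0), 90.0) [551.78877711  50.47619768  75.        ]
```

View pics/wrist7.png

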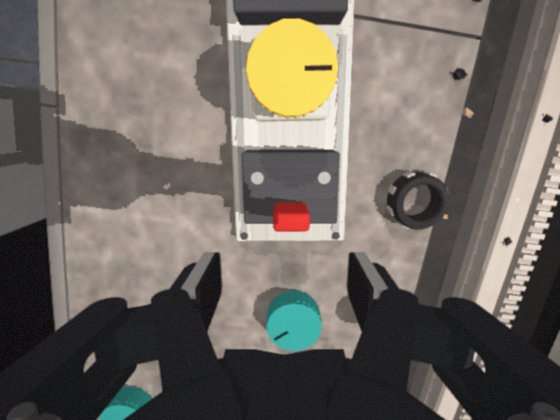

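```bash
python3 - <<'E'
from h import *
c=cam("wrist")
cv2.imwrite('pics/crop7.png',cv2.resize(c["color"][140:250,225:360,::-1],None,fx=5,fy=5,interpolation=cv2.INTER_CUBIC))
print(onplane(c,291.5,220,78),onplane(c,273,210,78),onplane(c,273,231,78),onplane(c,310,231,78))
p=onplane(c,290,150,43);print("jaw face",p)
print("cap",onplane(c,292.5,67,92))
E
```

```text
[552.35939567  49.47495513  78.        ] [538.81532445  54.82304804  78.        ] [540.72901329  39.8128486   78.        ] [566.2607634   43.30582897  78.        ]
jaw face [545.63786688  94.01450924  43.        ]
cap [539.10404901 144.1417967   92.        ]
```

View pics/crop7.png

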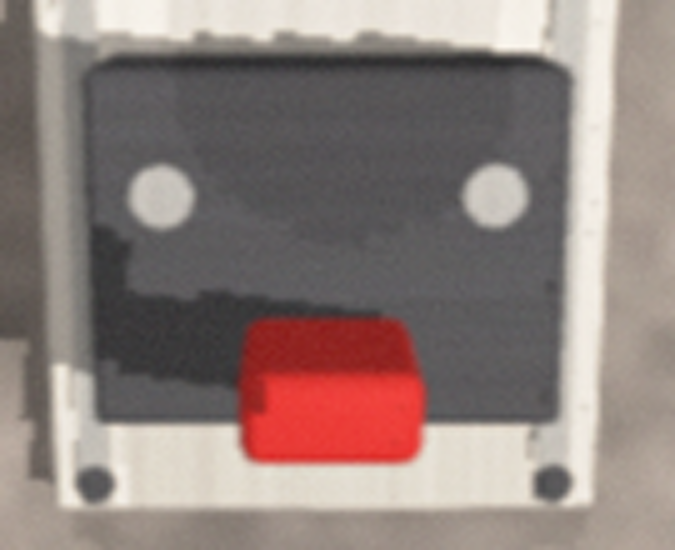

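The post's top face spans rows 214–232, centred on col 291, which puts it at about (551,46). The bottle stands straight and square behind it, cap at (292,67).

```bash
python3 plan.py 551 46 60 7.7 5
```

```text
t 10.675 pos [546.9  45.1 155.6] yaw 7.85 tilt [-0.001  0.    -1.   ] F [ 0.3 -0.   0.3]
[0.8, -0.1, 19.1, 0.0]
[0.8, -0.1, 19.1, 0.0]
[0.8, -0.1, 19.1, 0.0]
[0.8, -0.1, 19.1, 0.0]
[0.8, -0.1, 19.1, 0.0]
```

```bash
python3 -m jog '[[2,0,20,0],[2,0,24,0],[0,0,24,0],[0,0,18,0],[0,0,9,0]]'; python3 -m jog '[[0,0,0,0],[0,0,0,0],[0,0,0,0],[0,0,0,0]]' 15 80; python3 -m jog '[[0,0,0,0],[0,0,0,0]]';python3 - <<'E'
from h import *
c=cam("wrist","wrist8.png");print(ctrl.state()["contact_force"])
E
```

```text
time_s: 11.3
position: [550.7, 45.8, 60.1]
orientation: [[0.99, 0.138, -0.001], [0.138, -0.99, -0.0], [-0.001, -0.0, -1.0]]
contact_force: [-1.2, -0.8, -0.9]
finger_gap: 0.699
time_s: 11.8
position: [551.6, 45.3, 62.5]
orientation: [[0.991, 0.137, 0.001], [0.137, -0.991, -0.0], [0.001, 0.0, -1.0]]
contact_force: [-3.1, 0.1, 5.7]
finger_gap: 0.286
time_s: 12.05
position: [551.6, 45.3, 62.5]
orientation: [[0.991, 0.137, 0.001], [0.137, -0.991, 0.0], [0.001, 0.0, -1.0]]
contact_force: [-3.3, 0.2, 5.1]
finger_gap: 0.287
[-4.16859784  0.29084181  6.33215954]
```

View pics/wrist8.png

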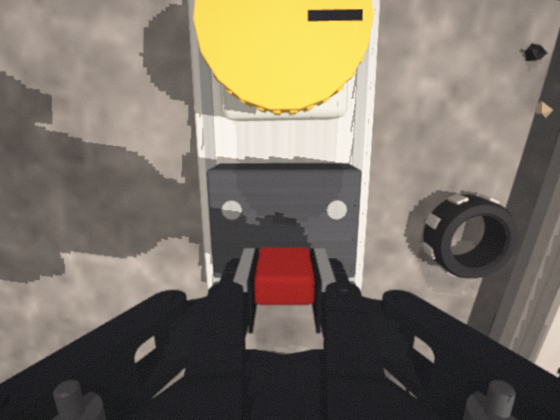

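The post is gripped at (285,277). I slide the jaw shut along tool −y.

```bash
python3 -m jog '[[0,-2,0,0],[0,-3,0,0],[0,-4,0,0],[0,-4,0,0],[0,-4,0,0]]'; python3 -m jog '[[0,-3,0,0],[0,-3,0,0],[0,-3,0,0],[0,-2,0,0],[0,0,0,0]]'
```

```text
time_s: 12.72
position: [549.6, 59.3, 62.5]
orientation: [[0.991, 0.135, 0.002], [0.135, -0.991, -0.005], [0.001, 0.005, -1.0]]
contact_force: [-2.5, -14.2, 5.8]
finger_gap: 0.286
time_s: 13.35
position: [548.1, 70.1, 62.5]
orientation: [[0.991, 0.135, 0.002], [0.135, -0.991, -0.005], [0.001, 0.005, -1.0]]
contact_force: [-2.7, -12.8, 5.2]
finger_gap: 0.285
```

```bash
python3 -m jog '[[0,-1.5,0,0],[0,-1.5,0,0],[0,-1.5,0,0],[0,-1.5,0,0],[0,0,0,0]]'
```

```text
time_s: 13.98
position: [547.3, 75.9, 62.5]
orientation: [[0.991, 0.135, 0.002], [0.135, -0.991, -0.005], [0.001, 0.006, -1.0]]
contact_force: [-2.3, -13.3, 4.7]
finger_gap: 0.291
```

```bash
python3 -m jog '[[0,-1.5,0,0],[0,-1.5,0,0],[0,-1.5,0,0],[0,-1,0,0],[0,0,0,0]]'; python3 - <<'E'
from h import *
c=cam("wrist","wrist9.png");print(ctrl.state()["contact_force"])
E
```

```text
time_s: 14.6
position: [546.5, 81.2, 62.5]
orientation: [[0.991, 0.135, 0.002], [0.135, -0.991, -0.006], [0.001, 0.006, -1.0]]
contact_force: [-3.1, -14.0, 5.6]
finger_gap: 0.287
[ -3.1328532  -13.46056691   7.14472823]
```

View pics/wrist9.png

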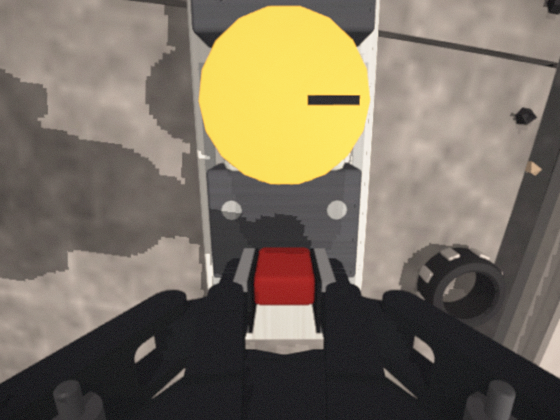

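The bottle and cap (285,95) are being pushed squarely towards the fixed jaw. I continue in small steps.

```bash
python3 -m jog '[[0,-1,0,0],[0,-1,0,0],[0,0,0,0]]'; python3 -m jog '[[0,-1,0,0],[0,-1,0,0],[0,0,0,0]]'
```

```text
time_s: 15.02
position: [546.3, 83.2, 62.5]
orientation: [[0.991, 0.135, 0.002], [0.135, -0.991, -0.006], [0.001, 0.006, -1.0]]
contact_force: [-1.7, -14.5, 5.8]
finger_gap: 0.293
time_s: 15.4
position: [546.0, 85.1, 62.6]
orientation: [[0.991, 0.135, 0.002], [0.135, -0.991, -0.006], [0.001, 0.006, -1.0]]
contact_force: [-3.8, -14.3, 6.9]
finger_gap: 0.285
```

```bash
python3 -m jog '[[0,-1,0,0],[0,-1,0,0],[0,0,0,0]]'
```

```text
time_s: 15.78
position: [546.0, 85.2, 62.6]
orientation: [[0.991, 0.134, 0.002], [0.134, -0.991, -0.009], [0.001, 0.009, -1.0]]
contact_force: [-2.2, -23.5, 6.4]
finger_gap: 0.287
```

```bash
python3 -m jog '[[0,-1,0,0],[0,-1,0,0],[0,0,0,0]]'; python3 - <<'E'
from h import *
c=cam("wrist","wrist10.png")
c=cam("scene");cv2.imwrite('pics/scene10.png',cv2.resize(c["color"][180:330,150:350,::-1],None,fx=4,fy=4,interpolation=cv2.INTER_CUBIC))
E
```

```text
time_s: 16.15
position: [546.0, 85.2, 62.5]
orientation: [[0.991, 0.133, 0.002], [0.133, -0.991, -0.013], [0.001, 0.013, -1.0]]
contact_force: [-1.5, -32.0, 7.0]
finger_gap: 0.286
```

View pics/scene10.png

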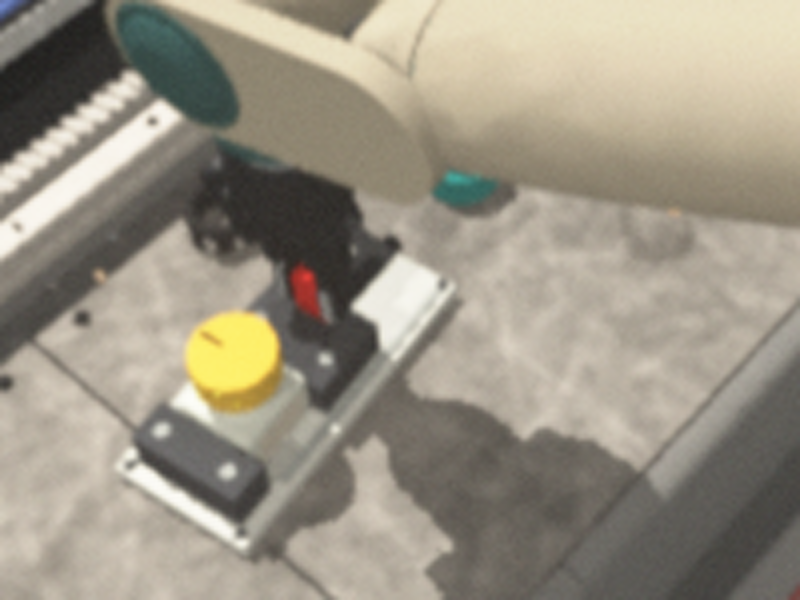

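View pics/wrist10.png

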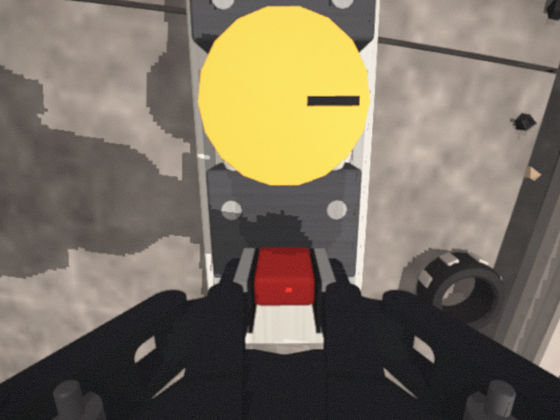

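Clamped: motion stopped at y=85.2 with 32 N, and the bottle sits between both jaws, cap (285,95). I unload, release, and go above the cap.

```bash
python3 -m jog '[[0,2,0,0],[0,1.5,0,0],[0,0,0,0]]'; python3 -m jog '[[0,0,0,0],[0,0,0,0],[0,0,0,0]]' 50;  python3 -m jog '[[0,0,-10,0],[0,0,-25,0],[0,0,-30,0],[0,0,-25,0],[0,0,0,0]]' 75; python3 plan.py 536 158 155 7.7 4
```

```text
time_s: 16.62
position: [546.0, 85.1, 62.6]
orientation: [[0.991, 0.135, 0.002], [0.135, -0.991, -0.006], [0.001, 0.006, -1.0]]
contact_force: [-1.7, -16.7, 5.2]
finger_gap: 0.285
time_s: 17.0
position: [545.2, 89.2, 61.3]
orientation: [[0.991, 0.137, 0.0], [0.137, -0.991, 0.0], [0.0, -0.0, -1.0]]
contact_force: [-0.6, 0.2, 0.1]
finger_gap: 0.586
time_s: 17.62
position: [546.4, 89.2, 154.2]
orientation: [[0.991, 0.137, 0.005], [0.137, -0.991, 0.0], [0.005, 0.0, -1.0]]
contact_force: [0.2, -0.4, -0.0]
finger_gap: 0.879
t 17.625 pos [546.4  89.2 154.2] yaw 7.88 tilt [ 0.005  0.    -1.   ] F [ 0.2 -0.4 -0. ]
[-0.2, -17.4, -0.2, 0.0]
[-0.2, -17.4, -0.2, 0.0]
[-0.2, -17.4, -0.2, 0.0]
[-0.3, -17.4, -0.2, 0.0]
```

```bash
python3 -m jog '[[0,-12,0,0],[0,-20,0,0],[0,-20,0,0],[0,-15,0,0],[0,-2.5,0,0]]';  python3 -m jog '[[0,0,0,0]]'; python3 - <<'E'
from h import *
c=cam("wrist","wrist11.png");print(ctrl.state()["position"])
h=cv2.cvtColor(c["color"],cv2.COLOR_RGB2HSV)
m=cv2.inRange(h,(15,120,80),(35,255,255))
k=max(cv2.findContours(m,0,1)[0],key=cv2.contourArea);print(cv2.boundingRect(k),cv2.minEnclosingCircle(k))
E
```

```text
time_s: 18.25
position: [535.3, 159.1, 151.1]
orientation: [[0.99, 0.139, -0.0], [0.139, -0.99, -0.0], [-0.0, 0.0, -1.0]]
contact_force: [0.6, -0.2, 1.1]
finger_gap: 0.878
time_s: 18.38
position: [535.7, 157.8, 151.2]
orientation: [[0.991, 0.137, 0.0], [0.137, -0.991, -0.0], [-0.0, 0.0, -1.0]]
contact_force: [0.8, -0.9, 0.3]
finger_gap: 0.879
[535.71780943 157.46094306 151.24380274]
(244, 185, 83, 85) ((284.69671630859375, 227.5794677734375), 42.958953857421875)
```

View pics/wrist11.png

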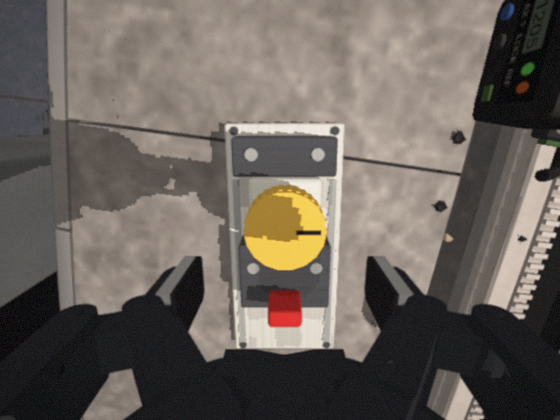

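The clamped bottle is square in the fixture, cap centred at (285,230).

```bash
python3 - <<'E'
from h import *
c=cam("wrist");print(onplane(c,285.3,231,92))
E
python3 plan.py 536 158 72 7.8 5
```

```text
[537.20446796 159.9946649   92.        ]
t 18.475 pos [535.8 157.3 151.3] yaw 7.83 tilt [ 0. -0. -1.] F [ 0.5 -0.3 -0.2]
[0.1, -0.1, 15.9, 0.0]
[0.1, -0.1, 15.9, 0.0]
[0.1, -0.1, 15.9, 0.0]
[0.1, -0.1, 15.9, 0.0]
[0.1, -0.1, 15.9, 0.0]
```

```bash
python3 -m jog '[[0.4,-1.2,15,0],[0,0,20,0],[0,0,20,0],[0,0,15,0],[0,0,9,0]]' 72; python3 -m jog '[[0,0,0,0],[0,0,0,0],[0,0,0,0],[0,0,0,0],[0,0,0,0]]' 45 80; python3 -c "
from h import *
s=ctrl.state();print(s['contact_force'],s['wrist_torque'])"
```

```text
time_s: 19.1
position: [535.5, 158.7, 70.9]
orientation: [[0.991, 0.137, -0.001], [0.137, -0.991, -0.0], [-0.001, 0.0, -1.0]]
contact_force: [1.0, 0.6, -0.1]
finger_gap: 0.84
time_s: 19.73
position: [535.9, 158.9, 72.5]
orientation: [[0.991, 0.137, 0.0], [0.137, -0.991, -0.0], [0.0, 0.0, -1.0]]
contact_force: [-0.9, -0.4, -1.4]
finger_gap: 0.591
[-0.90213496 -0.4039357  -1.35073379] [-0.12744933  0.16646001 -0.01749537]
```

Gripped (gap 0.591, as before). I unscrew counter-clockwise.

```bash
python3 -m jog '[[0,0,0,-4],[0,0,-0.3,-8],[0,0,-0.3,-8],[0,0,-0.3,-8],[0,0,-0.2,-6]]'; python3 -c "
from h import *
s=ctrl.state();print(s['contact_force'],s['wrist_torque'])
c=cam('wrist','wrist12.png')"
```

```text
time_s: 20.35
position: [536.2, 159.2, 73.7]
orientation: [[0.742, 0.67, 0.001], [0.67, -0.742, 0.001], [0.001, 0.0, -1.0]]
contact_force: [0.4, 0.2, -1.8]
finger_gap: 0.589
[ 0.35848462  0.15914942 -1.78294412] [ 0.05664287 -0.00852823 -0.18444132]
```

View pics/wrist12.png

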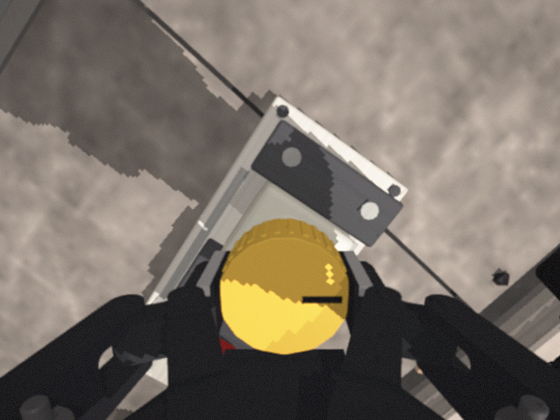

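The cap is turning with the fingers (mark at (322,299)), the bottle edge stays parallel to the jaw, and the torque is 0.18 N m.

```bash
python3 -m jog '[[0,0,-0.3,-7],[0,0,-0.3,-7],[0,0,-0.3,-7],[0,0,-0.2,-4],[0,0,0,0]]'; python3 -c "
from h import *
s=ctrl.state();print(s['contact_force'],s['wrist_torque'])"; python3 -m jog '[[0,0,-0.5,-5],[0,0,-1,-5],[0,0,-0.5,-2],[0,0,0,0]]'; python3 -c "
from h import *
s=ctrl.state();print(s['contact_force'],s['wrist_torque'])
c=cam('wrist','wrist13.png')"
```

```text
time_s: 21.02
position: [536.5, 159.4, 76.3]
orientation: [[0.394, 0.919, 0.002], [0.919, -0.394, 0.001], [0.002, 0.002, -1.0]]
contact_force: [-2.9, 0.6, 6.2]
finger_gap: 0.593
[-2.89514017  0.64589274  6.2491975 ] [-0.01871604  0.56529336  0.02388992]
time_s: 21.52
position: [536.4, 159.3, 77.3]
orientation: [[0.194, 0.981, 0.002], [0.981, -0.194, 0.001], [0.001, 0.002, -1.0]]
contact_force: [-0.9, 1.7, 5.3]
finger_gap: 0.589
[-0.94996013  1.66127279  5.25130094] [0.22967669 0.11338144 0.01607618]
```

View pics/wrist13.png

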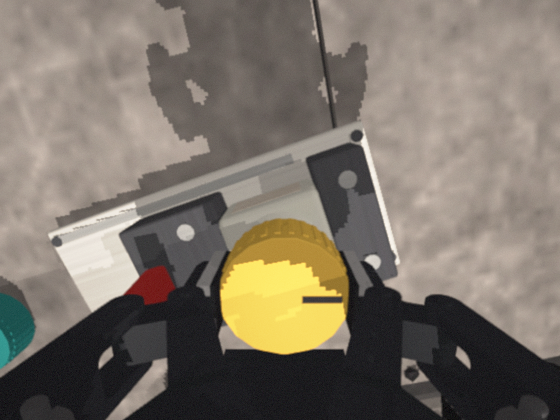

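The torque dropped to zero and the seal pushes up 5–6 N, so the threads are free at 71° with the bottle unmoved. I lift straight up.

```bash
python3 -m jog '[[0,0,-3,0],[0,0,-5,0],[0,0,-5,0],[0,0,-5,0],[0,0,-5,0]]'; python3 -m jog '[[0,0,-6,0],[0,0,-5,0],[0,0,-3,0],[0,0,0,0],[0,0,0,0]]'; python3 -c "
from h import *
s=ctrl.state();print(s['contact_force'],s['wrist_torque'])
c=cam('wrist','wrist14.png')
c=cam('scene');cv2.imwrite('pics/scene14.png',cv2.resize(c['color'][180:330,150:350,::-1],None,fx=4,fy=4,interpolation=cv2.INTER_CUBIC))"
```

```text
time_s: 22.2
position: [535.9, 158.9, 99.9]
orientation: [[0.193, 0.981, 0.0], [0.981, -0.193, -0.0], [-0.0, 0.0, -1.0]]
contact_force: [0.3, -0.5, 0.1]
finger_gap: 0.592
time_s: 22.82
position: [535.8, 158.9, 113.2]
orientation: [[0.193, 0.981, -0.0], [0.981, -0.193, -0.0], [-0.0, -0.0, -1.0]]
contact_force: [0.2, -0.3, -0.8]
finger_gap: 0.591
[ 0.22127022 -0.26385461 -0.77788021] [ 0.05060359 -0.01344175 -0.00155562]
```

View pics/wrist14.png

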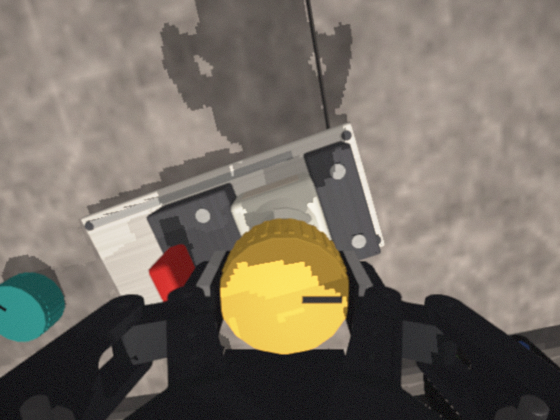

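View pics/scene14.png

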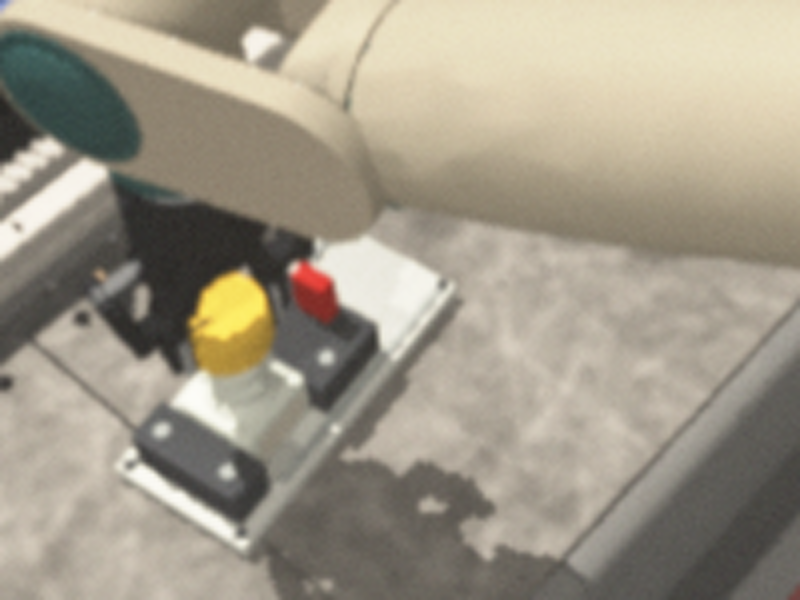

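The cap is held level at (285,290), 21 mm above the mouth and about 13 mm above the seal. Bottle, jaw and post are in place, and the wrist carries only 0.8 N, about the cap's weight. I hand in.

```bash
python3 -m jog '[[0,0,0,0],[0,0,0,0]]'; python3 -c "
from cell import ctrl
print(ctrl.state()['qd'].round(2));ctrl.sign_off()"
```

```text
time_s: 23.18
position: [535.9, 158.9, 113.4]
orientation: [[0.193, 0.981, -0.0], [0.981, -0.193, -0.0], [-0.0, -0.0, -1.0]]
contact_force: [0.2, 1.0, -0.3]
finger_gap: 0.59
[ 0.08 -0.06 -0.    0.06 -0.11  0.01]
the job is handed in; nothing more can be done
```

The bottle is clamped against the fixed jaw, and the gripper is holding the yellow cap level above its mouth. I handed the job in at about 23 s, and no verdict was reported.

- **Placing and clamping:** I lifted the bottle by its cap and stood it in the open fixture. Then I slid the jaw by its red post until it stopped, pushing with 32 N against about 13 N while sliding.
- **Unscrewing:** I turned the cap about 71° counter-clockwise. The torque was 0.18 N m partway round and had fallen to zero when I checked after the next turn. The seal then pushed up with about 6 N.
- **Final state:** The cap is in the fingers with its rim about 21 mm above the mouth, by arm position, so about 13 mm above the raised seal. The arm was still, and the wrist carried under 1 N vertically, which fits the cap alone. The last pictures show the bottle still square between the jaws.
- **Disagreements:** The cameras differed by 2 to 4 mm on positions, within their calibration plus my pixel picks. I settled these with the close wrist views and the felt contacts.
- **Not checked:** I did not measure the collet, nut and gauge block again at the end. None of my moves went near them and I felt no unexpected contact.

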